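# Shut the vacuum keeper box and hold its hand pump at the mark

## Robot

A 6-joint arm with a two-finger parallel gripper is mounted at the origin on a cart in front of the work surface, level with it; the furniture and walls round the work are solid. World frame = base frame: x ahead of the robot, y to its left, z up, the work surface at z = 0. Lengths are in mm, angles in degrees, forces in N, time in s.
With the tool pointing down it reaches from about 350 to 850 mm from the base axis. Payload 8.1 kg.
Tool frame: the origin (TCP) lies midway between the tips of the shut fingers; the grasp point (between the pads) lies 19 mm behind it (hold_point_z is the distance from the TCP to the grasp point, in mm); z points along the fingers, y is the direction in which the jaws open and shut (so a half turn about z gives the same grasp; the last joint's range is limited). The gripper opens to 85 mm and grips with 20 to 120 N. Pads are 22 mm wide; open, the fingers measure 114 mm over their backs; the gripper's body (76 mm by 85 mm) begins 54 mm behind the grasp point. The pads swing forward as they close: fully open they stand 13 mm farther back than shut.
Start: joints at [-75.768, 7.471, 85.268, -0, 87.261, -4.893], TCP at [196.601, -566.88, 231.292] pointing down, gripper open.
Joint ranges: [-169.43, 169.43], [-51.17, 129.36], [1.28, 143.12], [-76.62, 256.62], [0, 156.53], [-152.29, 152.29]. Speed limits (degrees/s): [136.94, 136.94, 159.86, 180, 180, 180].

## Interface

Orientations are given as [roll, pitch, yaw] about the fixed x, y, z axes, in that order (R = Rz(yaw) Ry(pitch) Rx(roll)).
In Python, from bench import sense, snapshot, camera_params, hand_in, hold_point_z gives the robot as it stands.
- The arm moves only by the tool servo_tool, never from a script. Its argument "motion" is a list of rows, each a list of 7 numbers: the finger opening in mm, from 0 to 85.4, then the shift along the tool's x, y, z in mm, then the turn, a rotation vector about the tool's x, y, z in rad. A call has 1 to 10 rows; each row shifts and turns the pose as measured when the row begins, along the tool's axes as they then stand; what a row does not reach is not made up. A row lasts 1/10 s, in which the tool goes at most 50 mm and 8.59 degrees, less where a joint would pass 70% of its speed; a pose out of reach is approached as far as the arm can. A call with a gripper value outside its range is refused whole. The fingers move at their own pace and stop on an object; "force" is the grip in N (left out, the last holds). Time passes only in rows, so rows that do not move let the fingers close. It gives the time, the measured TCP pose, the force and the opening at its end, in the units of the state.
- sense(): the state, without advancing time (a new reading comes with each control period).
- snapshot(name): name is "scene" or "top" or "wrist"; returns the picture (480x640x3 uint8, blue, green, red); there is no depth.
- camera_params(name): a dict with "fx", "fy", "cx", "cy" (pixels), "R" (3x3) and "t" (3): a world point X has camera coordinates R X + t; the wrist camera has in their place "tool_from_camera" (4x4, takes a point from camera to tool coordinates, whose origin is the TCP and whose axes are the flange's). Camera axes: x right, y down, z forward; pixel columns grow to the right and rows downward; lengths in mm; the calibration is good to about 2 mm. A picture is of the moment at which its call begins: read the wrist's pose just before it. camera_params takes no time and is no camera call.
- hand_in(): hands the job in, once; it reports no verdict.
The state is a dict: "time": time; "joint_pos": joint angles; "qd": joint speeds; "joint_efforts": joint torques, N m; "tool_pos": TCP position; "tcp_rot": TCP orientation; "ft_force": force on the tool from outside, world axes, zero at the start; "wrist_torque": the same for the moment, N m; "finger_gap": finger opening in mm.
Only numpy, scipy, OpenCV 4.12 (cv2) and the standard library are available. Lean on these libraries where they do the work, as an engineer would, in place of code of your own. Each camera call takes 0.05 s, during which the arm holds its last target. There are 200 camera calls.

## Task

The culture dish is loaded in the small grey vacuum box: shut the box's lid fully, then take the handle of the hand pump along its front and draw the sprung rod straight out until the whole dark ring on the rod has just come out of the barrel. Finish while still gripping the handle and holding the rod at that mark against its spring, with the lid shut; do not draw the rod before the lid is shut, and leave the two bottles and the pen beside the box where they are.

Things in the scene. Friction and masses are not known exactly. Their poses are not given: they have to be found in the camera images.
- vac_box: Grey open-topped box, 130 (x) x 140 (y) x 55 mm high, fixed to the worktop; yaw varies by 0.38 rad either way. Origin: centre of its underside, on the worktop. x points to the hinge side (away from the robot at yaw 0), y along its front to the robot's left, z up. The lid's hinge axis runs along y at x = +69 mm, z = 55.5 mm.
- lid (a joint): Lid angle, rad: 0 shut, grows as it opens; starts at 0.95 to 1.4. Plain grey plate, 134 mm from hinge axis to front edge, 144 mm wide; outer face 7 mm off the plane through the hinge axis, middle panel 1.5 mm higher. Stiff hinge (0.13 N m friction): it stays where it is left and is pushed shut with 1 to 3 N near its front edge; no latch or spring.
- lid_edge (a point): Middle of the lid's front edge on its outer (upper when shut) face, 134 mm from the hinge axis; moves with the lid. A small flat tab 40 mm wide sticks out 10 mm beyond it.
- plunger (a joint): How far the pump rod is drawn out, m: 0 at rest (sprung fully in), grows along the box's +y, stop at 0.085. The rod carries a 5 mm wide dark rubber ring (15 mm across), hidden at rest; at 0.050 the whole ring has just come out of the barrel's mouth. The spring pulls back with 3.6 N at rest, 1.2 N more per 10 mm (9.6 N at the mark); let go, the rod slides back in.
- pull_handle (a point): Black round handle on the rod's end; this point is the middle of its neck, axes as the box's (y outwards along the rod). The neck is 16 mm thick and 36 mm long, between a collar (diameter 26 mm) and an end knob (30 mm). At rest it lies at x = -92, y = +109, z = 36 mm in the box's frame; it moves with the rod. Pinch the neck from above, fingers before and behind it.
- barrel_mouth (a point): Centre of the mouth of the pump barrel, where the rod comes out. The barrel (31 mm thick; end caps 35 mm, the one at the mouth bare metal) is fixed along the box's front, its axis along the box's y at x = -92, z = 36 mm; the mouth is at y = +75 mm.
- petri_dish_mid (a point): Centre of the round dish (96 mm across, 14 mm high) that lies loose on the box's floor, 9 mm above the worktop. It stays in the box.
- white_bottle_mid (a point): Bystander: centre of the small white bottle, 33 mm across, 66 mm high, standing to the left of the box.
- marker_red_mid (a point): Bystander: centre of a pen, 118 mm long and 13 mm thick, lying in front of the box.
- amber_bottle_2_mid (a point): Bystander: centre of the amber dropper bottle, 38 mm across, 111 mm high, standing behind the box on the left.
Things that resemble listed ones, but are neither listed nor needed, are in the scene too. What is meant by the part that bears petri_dish_mid is not red, turquoise or yellow, and is the larger of those in its own colour.

How it is judged (in metres and radians):
On the way, in this order (a step that is already met when the one before it is completed fails the run):
1. the lid is fully shut, the rod not yet drawn (value of joint lid below 0.04 rad and value of joint plunger below 0.02 m), for 0.2 s.
2. the rod is drawn to its mark by the gripped handle (value of joint plunger between 0.047 and 0.06 m and contact force between the fingers and plunger above 2 N and value of joint lid below 0.04 rad), for 0.5 s.
At the end, for the whole second after the job is handed in: The program finishes while holding: the lid is shut (within 0.04 rad), the fingers hold the handle (contact force over 2 N) and keep the rod still (under 5 mm/s), drawn out 47 to 60 mm (the ring fully out at 50), through the last second; the dish still lies in the box (all of step 2 and velocity of joint plunger between -0.005 and 0.005 m/s and z of petri_dish_mid in the frame of vac_box below 0.03 m and horizontal distance between petri_dish_mid and vac_box below 0.03 m); the arm keeps its last pose, push and grip.
It fails at once if the rod is drawn while the lid still stands open (value of joint plunger above 0.02 m and value of joint lid above 0.1 rad).
It fails at once if a bystander (white bottle, amber bottle or pen) is shoved more than 30 mm (distance of any of white_bottle_mid, marker_red_mid, amber_bottle_2_mid from where it was at the start of the episode above 0.03 m).
It also fails if it takes over 48 s, if anything falls off the work surface, if the arm or the gripper's body presses on something with over 40 N, if the wrist force passes 120 N, or if a joint passes its speed limit or range.

## Working session

There is one attempt and no reset: what is moved stays moved. The work goes in short steps, Python scripts to look and compute and a tool call to move; the robot and the scene stay as the last step left them, time stands still between calls to the robot, and variables do not carry over. Pictures are saved under pics/ and viewed, about 8 in all and at most 12, crops included, and the job is handed in when it is done.

Besides the shell and the picture viewer there is one more tool, called after ">>>" as name([rows], argument=value, ...), one row to a line, values as JSON. servo_tool: Moves the arm, as the interface text tells. Its arguments: {"type":"object","properties":{"motion":{"type":"array"},"force":{"type":"number"}},"required":["motion"]}

```bash
mkdir -p pics; ls; python3 - <<'E'
from bench import *
import cv2,numpy as np
print(sense(),hold_point_z if not callable(hold_point_z) else hold_point_z())
for n in("scene","top"):
    cv2.imwrite(f"pics/{n}0.png",snapshot(n)); p=camera_params(n);print(n,p)
print(camera_params("wrist"))
E
```

```text
pics
{'time': 0.0, 'joint_pos': array([-7.57672373e+01,  7.51550709e+00,  8.53302541e+01, -1.03657348e-03,
        8.72623846e+01, -4.89256628e+00]), 'qd': array([ 0.02494123, -0.01066514,  0.01187086,  0.06405483, -0.05290544,
        0.00385464]), 'joint_efforts': array([ 1.03867771e-05, -5.69401753e+01, -5.00551021e+01, -3.52663556e-04,
        1.48168160e-02,  7.35674263e-06]), 'tool_pos': array([ 196.46217016, -566.32792183,  230.23094338]), 'tcp_rot': array([-1.79892160e+02, -8.19196835e-03,  1.91253718e+01]), 'ft_force': array([-0.00958045,  0.72295128,  0.0185463 ]), 'wrist_torque': array([-0.03187832,  0.02320466, -0.05625391]), 'finger_gap': 85.47972786230665} 18.700000000000003
scene {'fx': 594.9753821948132, 'fy': 594.9753821948132, 'cx': 324.11937819121056, 'cy': 249.49058833407366, 'R': array([[-0.71825228, -0.69539248,  0.02330152],
       [-0.37240785,  0.35592991, -0.85710343],
       [ 0.58772957, -0.62429416, -0.51461709]]), 't': array([517.86213033, 168.43699894, 890.44120487])}
top {'fx': 514.4343306456173, 'fy': 514.4343306456173, 'cx': 313.54801519854215, 'cy': 242.50249546912443, 'R': array([[-0.02479583, -0.9995346 , -0.01776932],
       [-0.99944498,  0.02518131, -0.021809  ],
       [ 0.02224631,  0.01721869, -0.99960423]]), 't': array([216.71871424, 519.08464712, 918.87577394])}
{'fx': 392.0533427293432, 'fy': 392.0533427293432, 'cx': 323.82632010038134, 'cy': 242.69094931070595, 'tool_from_camera': array([[-1.97076095e-05, -9.51710856e-01, -3.06995841e-01,
         7.82010534e+01],
       [ 9.99999942e-01,  8.57424694e-05, -3.30003322e-04,
         3.89937973e-01],
       [ 3.40390326e-04, -3.06995829e-01,  9.51710799e-01,
        -1.41397068e+02],
       [ 0.00000000e+00,  0.00000000e+00,  0.00000000e+00,
         1.00000000e+00]])}
```

View pics/top0.png

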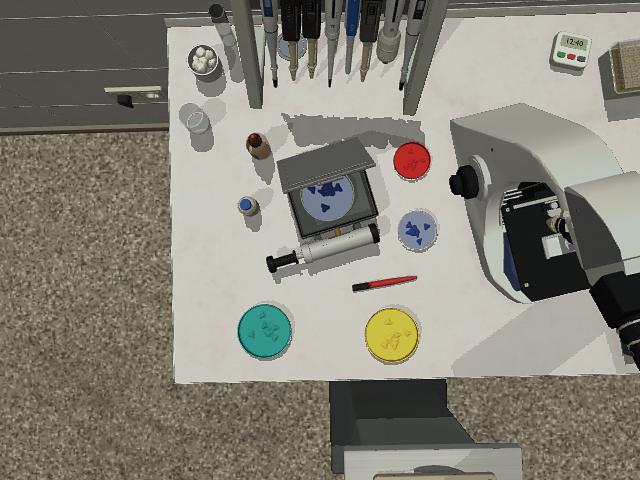

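View pics/scene0.png

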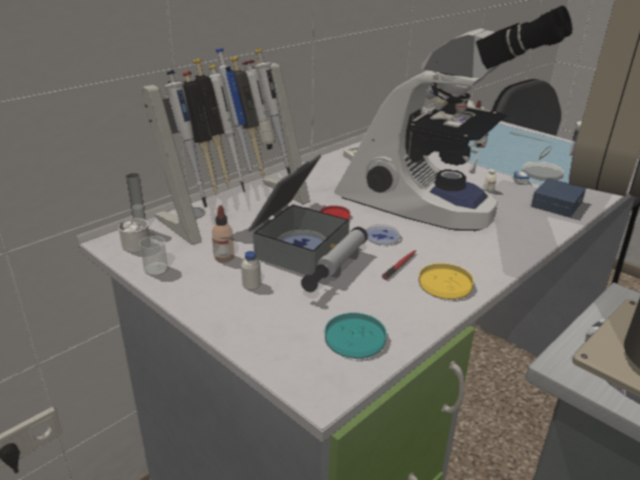

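The top view shows the box open with the lid hinged away from the robot. The pump's black knob is at about (270,264), the far cap at (376,233), the pen at (385,284), the white bottle at (248,205) and the amber bottle at (257,146). The yaw is about +0.28 rad.

```bash
cat > h.py <<'E'
from bench import *
import cv2,numpy as np
def ray(n,u,v,z,s=None):
    p=camera_params(n); d=np.array([(u-p["cx"])/p["fx"],(v-p["cy"])/p["fy"],1])
    if n=="wrist":
        from scipy.spatial.transform import Rotation as Ro
        R=Ro.from_euler("xyz",s["tcp_rot"],degrees=True).as_matrix(); T=p["tool_from_camera"]
        o=s["tool_pos"]+R@T[:3,3]; w=R@T[:3,:3]@d
    else: o=-p["R"].T@p["t"]; w=p["R"].T@d
    return o+w*(z-o[2])/w[2]
def proj(n,X):
    p=camera_params(n); c=p["R"]@np.array(X,float)+p["t"]; return np.array([p["cx"]+p["fx"]*c[0]/c[2],p["cy"]+p["fy"]*c[1]/c[2]])
def box2w(o,yaw,b):
    c,s=np.cos(yaw),np.sin(yaw); return np.array([o[0]+c*b[0]-s*b[1],o[1]+s*b[0]+c*b[1],b[2]])
E
python3 - <<'E'
from h import *
im=cv2.imread("pics/top0.png"); g=im.max(2)
m=(g<60).astype(np.uint8); m[:220]=0;m[280:]=0;m[:,:255]=0;m[:,390:]=0
n,l,st,c=cv2.connectedComponentsWithStats(m)
for i in range(1,n):
    if st[i,4]>8:
        print(st[i],c[i].round(1),ray("top",*c[i],36).round(1))
x=cv2.resize(im[125:300,230:430],None,fx=4,fy=4,interpolation=cv2.INTER_CUBIC);x=x[:600]
cv2.imwrite("pics/c1.png",x[:, :800])
E
```

```text
[296 220  68  19 277] [324.5 227.9] [548.7 183.4  36. ]
[368 223  12  20 137] [374.1 232.2] [538.9  97.2  36. ]
[266 250  33  23 329] [280.4 261.2] [492.6 261.9  36. ]
```

View pics/c1.png

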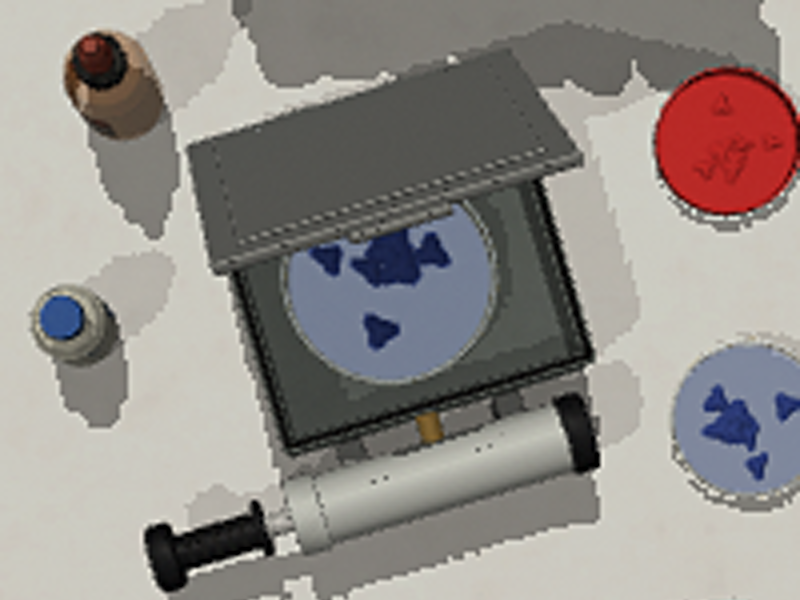

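```bash
python3 - <<'E'
from h import *
f=lambda a,b,z:ray("top",230+a/4,125+b/4,z)
A,B=f(290,452,55),f(592,358,55); print(A,B,np.linalg.norm(A-B),np.arctan2(B[0]-A[0],A[1]-B[1]))
N=f(218,541,36);M=f(290,518,36);C=f(583,433,36); print(N,M,C); print(np.arctan2(C[0]-N[0],N[1]-C[1]),np.linalg.norm(N-M),np.linalg.norm(C-M))
yaw=.287
R=lambda b:box2w((0,0),yaw,b)
for P,b in((A,(-65,70,0)),(B,(-65,-70,0)),(N,(-92,109,0)),(M,(-92,75,0))): print("origin",(P-R(b)).round(1))
# lid edge: corners
o=np.mean([(P-R(b))[:2] for P,b in((A,(-65,70,0)),(B,(-65,-70,0)),(N,(-92,109,0)))],axis=0);print(o)
for th in np.arange(.8,1.45,.1):
    q=[]
    for y in(72,-72):
        x,z=134,7   # outer face front edge
        b=(69-x*np.cos(th)+z*np.sin(th),y,55.5+x*np.sin(th)+z*np.cos(th))
        q+=list((proj("top",box2w(o,yaw,b))-[230,125])*4)
    print(round(th,2),np.round(q))
for nm,b in(("mouth",(-92,75,36)),("neck",(-92,109,36)),("fl",(-65,70,55)),("fr",(-65,-70,55))): print(nm,proj("scene",box2w(o,yaw,b)).round())
print("pen",ray("top",385,284,6),"white",ray("top",248,205,60),"amber",ray("top",255,141,110))
E
```

```text
[531.45715867 221.55553632  55.        ] [568.30822214  91.67543436  55.        ] 135.00682117570582 0.27646546859893684
[493.9973273  254.66982669  36.        ] [503.25279466 222.98810883  36.        ] [537.09860155  94.41066353  36.        ]
0.2627304314603518 33.005983133094674 132.95750481241592
origin [613.6 172.8  55. ]
origin [610.8 177.2  55. ]
origin [613.1 176.2  36. ]
origin [612.7 177.1  36. ]
[612.51254736 175.40069919]
0.8 [231. 334. 593. 217.]
0.9 [221. 305. 587. 187.]
1.0 [210. 274. 579. 155.]
1.1 [199. 242. 571. 121.]
1.2 [187. 207. 562.  86.]
1.3 [176. 172. 552.  50.]
1.4 [164. 137. 541.  15.]
mouth [326. 266.]
neck [317. 276.]
fl [314. 252.]
fr [349. 219.]
pen [446.59889669  77.21608744   6.        ] white [589.94825515 312.96780826  60.        ] amber [688.04586103 292.21759825 110.        ]
```

```bash
python3 - <<'E'
from h import *
# microscope eyepiece: candidates along top rays, reprojected in scene
for uv in((640,370),(600,280),(560,230),(500,290),(460,130)):
    for z in(50,150,250,350,400):
        X=ray("top",*uv,z); print(uv,X.round(),proj("scene",X).round())
E
```

```text
(640, 370) [ 294. -343.   50.] [584. 199.]
(640, 370) [ 318. -283.  150.] [572. 159.]
(640, 370) [ 341. -223.  250.] [558. 113.]
(640, 370) [ 365. -163.  350.] [543.  61.]
(640, 370) [ 377. -133.  400.] [534.  32.]
(600, 280) [ 447. -282.   50.] [504. 185.]
(600, 280) [ 454. -229.  150.] [497. 147.]
(600, 280) [ 460. -176.  250.] [488. 104.]
(600, 280) [ 467. -123.  350.] [479.  54.]
(600, 280) [470. -96. 400.] [474.  26.]
(560, 230) [ 534. -218.   50.] [454. 181.]
(560, 230) [ 531. -172.  150.] [449. 144.]
(560, 230) [ 527. -126.  250.] [444. 101.]
(560, 230) [524. -80. 350.] [439.  52.]
(560, 230) [522. -57. 400.] [435.  24.]
(500, 290) [ 434. -113.   50.] [467. 211.]
(500, 290) [442. -79. 150.] [461. 168.]
(500, 290) [450. -45. 250.] [455. 120.]
(500, 290) [458. -11. 350.] [448.  65.]
(500, 290) [462.   6. 400.] [444.  34.]
(460, 130) [710. -53.  50.] [345. 178.]
(460, 130) [687. -26. 150.] [346. 141.]
(460, 130) [664.   1. 250.] [348.  98.]
(460, 130) [640.  28. 350.] [350.  49.]
(460, 130) [628.  42. 400.] [351.  22.]
```

>>> servo_tool([
  [0,0,-20,0,0,0,0],
  [0,0,-25,0,0,0,0],
  [0,0,-25,0,0,0,0],
  [0,0,-25,0,0,0,0],
  [0,0,-25,0,0,0,0],
])

```text
time: 0.6
tool_pos: [156.0, -449.5, 226.8]
tcp_rot: [-179.6, -0.0, 19.1]
ft_force: [-0.7, -0.1, -0.2]
finger_gap: 12.2
```

```bash
python3 - <<'E'
from h import *
s=sense(); print(s["joint_pos"].round(2),s["tool_pos"].round(1),s["tcp_rot"].round(1),s["time"])
im=cv2.imread("pics/scene0.png"); 
w=snapshot("wrist")
x=np.zeros((600,800,3),np.uint8); x[:300,:800]=cv2.resize(im[0:100,320:587],(800,300)); x[300:600,:400]=cv2.resize(w,(400,300)); x[300:,400:]=cv2.resize(snapshot("scene"),(400,300))
cv2.imwrite("pics/c2.png",x)
E
```

```text
[-77.03 -11.58 104.34  -0.    87.66  -6.16] [ 156.  -449.5  226.8] [-179.6   -0.    19.1] 0.6
```

View pics/c2.png

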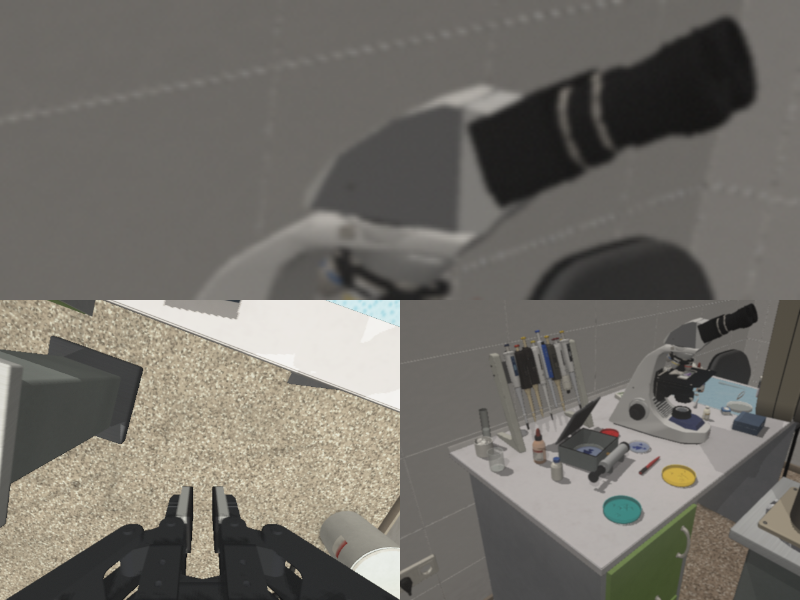

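>>> servo_tool([
  [0,0,0,-40,0,0,0],
  [0,0,0,-45,0,0,0],
  [0,0,0,-45,0,0,0],
  [0,0,0,-45,0,0,0],
  [0,0,0,-45,0,0,0],
  [0,0,0,-45,0,0,0],
  [0,0,0,-30,0,0,0],
  [0,0,0,0,0,0,0],
])

```text
time: 1.5
tool_pos: [156.8, -452.2, 528.7]
tcp_rot: [-179.2, -0.1, 19.1]
ft_force: [-0.4, -0.5, 0.2]
finger_gap: -0.1
```

```bash
python3 - <<'E'
from h import *
s=sense(); print(s["joint_pos"].round(2),s["tool_pos"].round(1),s["tcp_rot"].round(1),s["time"])
E
```

```text
[-7.7020e+01 -5.5600e+00  6.7280e+01  1.0000e-02  1.1905e+02 -6.1200e+00] [ 156.8 -452.2  528.7] [-1.792e+02 -1.000e-01  1.910e+01] 1.5
```

>>> servo_tool([
  [0,30,-2,0,0,0,-0.07],
  [0,42,-3,0,0,0,-0.094],
  [0,42,-3,0,0,0,-0.094],
  [0,42,-3,0,0,0,-0.094],
  [0,42,-3,0,0,0,-0.094],
  [0,42,-3,0,0,0,-0.094],
  [0,42,-3,0,0,0,-0.094],
  [0,42,-3,0,0,0,-0.094],
])

```text
time: 2.3
tool_pos: [401.7, -241.1, 521.5]
tcp_rot: [-179.0, -0.7, 61.7]
ft_force: [0.6, 0.6, 0.5]
finger_gap: 0.1
```

>>> servo_tool([
  [0,42,-3,0,0,0,-0.094],
  [0,42,-3,0,0,0,-0.094],
  [0,42,-3,0,0,0,-0.094],
  [0,42,-3,0,0,0,-0.094],
  [0,42,-3,0,0,0,-0.094],
  [0,42,-3,0,0,0,-0.094],
  [0,42,-3,0,0,0,-0.094],
  [0,35,-3,0,0,0,-0.08],
  [0,0,0,0,0,0,0],
])

```text
time: 3.2
tool_pos: [434.5, 96.3, 516.2]
tcp_rot: [-179.0, -1.8, 106.3]
ft_force: [-0.7, -0.5, 0.3]
finger_gap: -0.0
```

```bash
python3 - <<'E'
from h import *
s=sense(); print(s["joint_pos"].round(2),s["tool_pos"].round(1),s["tcp_rot"].round(1),s["time"])
cv2.imwrite("pics/w1.png",snapshot("wrist"))
E
```

```text
[  4.61 -10.99  73.56   1.77 118.72 -10.9 ] [434.5  96.3 516.2] [-179.    -1.8  106.3] 3.2
```

View pics/w1.png

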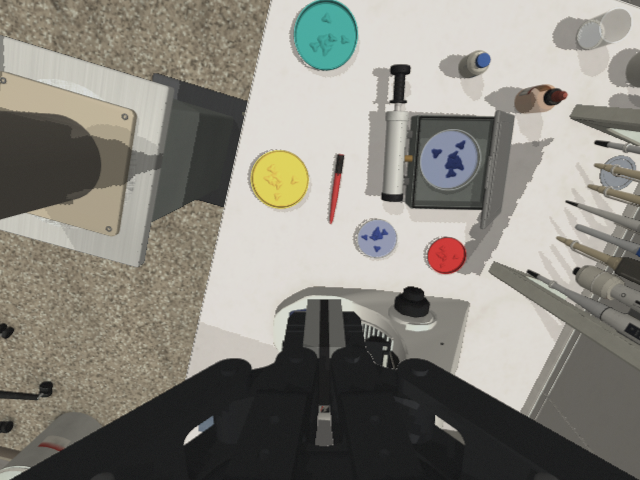

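The wrist view shows the pump almost vertical: knob at (400,70), mouth at about (398,112) and far cap at (391,200). The box rim is at columns 408–500. This gives me an independent measurement.

```bash
python3 - <<'E'
from h import *
s=sense();im=cv2.imread("pics/w1.png"); g=im.max(2)
m=(g<45).astype(np.uint8); k=np.zeros_like(m);k[60:115,385:415]=1;k[190:205,378:407]=1;m*=k
n,l,st,c=cv2.connectedComponentsWithStats(m)
P=[]
for i in range(1,n):
    if st[i,4]>30: print(st[i],c[i].round(1),ray("wrist",*c[i],36,s).round(1))
for u,v,nm in((400,87,"neck"),(397.5,107,"mouth"),(391.5,201,"far")): print(nm,ray("wrist",u,v,36,s).round(1))
for r in range(62,112,2):
    j=np.where(m[r])[0]
    print(r,j.min() if len(j) else 0,j.max() if len(j) else 0,end="; ")
E
```

```text
[390  65  20  38 392] [398.9  81.2] [492.8 260.1  36. ]
[382 193  21   8 112] [391.2 197.3] [537.8  93.5  36. ]
neck [496.9 252.9  36. ]
mouth [502.6 225.4  36. ]
far [540.2  88.1  36. ]
62 0 0; 64 0 0; 66 392 409; 68 391 409; 70 391 409; 72 391 409; 74 393 405; 76 395 404; 78 395 404; 80 395 403; 82 395 403; 84 395 403; 86 395 403; 88 395 403; 90 394 403; 92 394 403; 94 394 403; 96 394 403; 98 394 402; 100 393 402; 102 390 405; 104 0 0; 106 0 0; 108 0 0; 110 0 0;
```

```bash
cat >> h.py <<'E'
from scipy.spatial.transform import Rotation as Ro
O=np.array([612.6,172.8]);YAW=.268
def need(b=None,w=None,yaw=np.degrees(YAW)+90):
    s=sense(); R=Ro.from_euler("xyz",s["tcp_rot"],degrees=True); D=Ro.from_euler("xyz",[180,0,yaw],degrees=True)
    w=box2w(O,YAW,b) if w is None else np.array(w,float)
    print("target",w.round(1),"tool shift",(R.inv().apply(w-s["tool_pos"])).round(1),"turn",(R.inv()*D).as_rotvec().round(4),"now",s["tool_pos"].round(1),s["tcp_rot"].round(2),"t",s["time"],"f",s["ft_force"].round(1),"gap",s["finger_gap"].round(1))
E
python3 -c "
from h import *
need((40,0,516));need((40,0,190))"
```

```text
Traceback (most recent call last):
  File "h.py", line 20, in need
    print("target",w.round(1),"tool shift",(R.inv().apply(w-s["tool_pos"])).round(1),"turn",(R.inv()*D).as_rotvec().round(4),"now",s["tool_pos"].round(1),s["tcp_rot"].round(2),"t",s["time"],"f",s["ft_force"].round(1),"gap",s["finger_gap"].round(1))
                                                                                                                                                                                                                               ^^^^^^^^^^^^^^^^^^^^^
AttributeError: 'float' object has no attribute 'round'
```

```bash
sed -i 's/s\["finger_gap"\].round(1)/round(s["finger_gap"],1)/' h.py
python3 -c "
from h import *
need((40,0,516));need((40,0,190))"
```

```text
target [651.2 183.4 516. ] tool shift [ 24.9 232.2  -3.6] turn [-0.0178 -0.0303  0.0141] now [435.   94.9 515.7] [-178.99   -1.74  106.15] t 3.25 f [ 0.2 -0.8 -1.5] gap -0.1
target [651.2 183.4 190. ] tool shift [ 15.  237.9 322.2] turn [-0.0178 -0.0303  0.0141] now [435.   94.9 515.7] [-178.99   -1.74  106.15] t 3.25 f [ 0.2 -0.8 -1.5] gap -0.1
```

>>> servo_tool([
  [0,4,30,0,-0.018,-0.03,0.014],
  [0,4,40,0,0,0,0],
  [0,3,40,0,0,0,0],
  [0,3,40,5,0,0,0],
  [0,3,40,20,0,0,0],
  [0,0,30,35,0,0,0],
  [0,0,10,45,0,0,0],
  [0,0,0,45,0,0,0],
  [0,0,0,45,0,0,0],
  [0,0,0,0,0,0,0],
])

```text
time: 4.25
tool_pos: [667.0, 161.1, 301.2]
tcp_rot: [-179.6, 0.3, 104.1]
ft_force: [-0.2, -0.2, -1.4]
finger_gap: -0.1
```

```bash
python3 -c "
from h import *
need((40,0,190))"
```

```text
target [651.2 183.4 190. ] tool shift [ 26.   -9.2 111.2] turn [-0.0073  0.0048 -0.0225] now [667.  161.1 301.2] [-179.58    0.28  104.07] t 4.25 f [-0.2 -0.2 -1.4] gap -0.1
```

>>> servo_tool([
  [0,13,0,30,-0.007,0.005,-0.022],
  [0,13,0,40,0,0,0],
  [0,0,0,25,0,0,0],
  [0,0,0,0,0,0,0],
])

```text
time: 4.65
tool_pos: [664.9, 182.2, 210.8]
tcp_rot: [179.6, 0.1, 104.9]
ft_force: [-0.0, 0.1, 0.2]
finger_gap: 0.0
```

```bash
python3 - <<'E'
from h import *
need((38,0,165))
x=np.hstack([snapshot("scene")[140:340,180:420],snapshot("top")[100:300,210:450]])
cv2.imwrite("pics/c3.png",cv2.resize(x,(800,333),interpolation=cv2.INTER_CUBIC))
E
```

```text
target [649.2 182.9 165. ] tool shift [  4.8 -15.3  45.7] turn [ 0.0063  0.0015 -0.0076] now [664.9 182.2 210.8] [1.7964e+02 8.0000e-02 1.0492e+02] t 4.65 f [-0.   0.1  0.2] gap 0.0
```

View pics/c3.png

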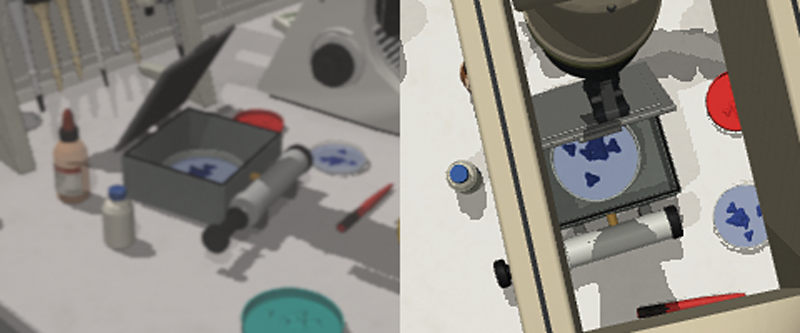

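>>> servo_tool([
  [0,4,-8,20,0.006,0,-0.007],
  [0,0,-7,20,0,0,0],
  [0,0,-8,5,0,0,0],
  [0,0,-10,7,0,0,0],
  [0,0,-12,8,0,0,0],
  [0,0,-10,10,0,0,0],
  [0,0,0,0,0,0,0],
])

```text
time: 5.45
tool_pos: [626.3, 170.9, 170.5]
tcp_rot: [177.6, 0.3, 105.1]
ft_force: [1.0, 0.0, -0.4]
finger_gap: -0.1
```

```bash
python3 -c "
from h import *
need((-16,0,119.5))"
```

```text
target [597.2 168.6 119.5] tool shift [  5.5 -30.8  49.8] turn [ 0.0418  0.005  -0.0052] now [626.3 170.9 170.5] [177.6    0.28 105.05] t 5.45 f [ 1.   0.  -0.4] gap -0.1
```

>>> servo_tool([
  [0,2,0,12,0.02,0,0],
  [0,2,0,15,0.02,0,0],
  [0,1,-3,15,0.0,0,0],
  [0,0,-5,15,0,0,0],
  [0,0,0,0,0,0,0],
])

```text
time: 5.95
tool_pos: [622.6, 174.4, 115.2]
tcp_rot: [179.6, 0.3, 105.0]
ft_force: [-0.1, -1.1, -0.5]
finger_gap: -0.1
```

```bash
python3 - <<'E'
from h import *
need((-16,0,119.5))
x=snapshot("scene")[60:300,180:420]
y=snapshot("wrist")
cv2.imwrite("pics/c4.png",np.hstack([cv2.resize(x,(480,480)),y[:,:320]]))
E
```

```text
target [597.2 168.6 119.5] tool shift [  0.9 -26.   -4.5] turn [ 0.0075  0.0057 -0.006 ] now [622.6 174.4 115.2] [179.57   0.32 105.01] t 5.95 f [-0.1 -1.1 -0.5] gap -0.1
```

View pics/c4.png

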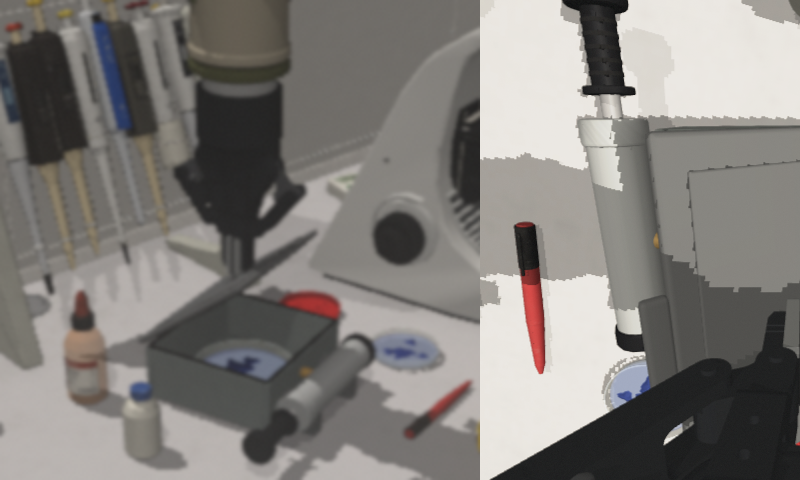

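The fingers rest on the lid's outer face and the lid has come down to about 0.55 rad. I'll keep following the arc.

>>> servo_tool([
  [0,0,-10,5,0,0,0],
  [0,0,-12,8,0,0,0],
  [0,0,-10,10,0.01,0,0],
  [0,0,-8,10,0.01,0,0],
  [0,0,-6,10,0,0,0],
  [0,0,0,10,0,0,0],
  [0,0,0,0,0,0,0],
])

```text
time: 6.75
tool_pos: [579.9, 162.4, 63.9]
tcp_rot: [-179.7, 0.3, 105.0]
ft_force: [0.5, 0.2, -0.3]
finger_gap: -0.1
```

```bash
python3 -c "
from h import *
need((-30,0,62))"
```

```text
target [583.7 164.9  62. ] tool shift [1.4 4.2 1.9] turn [-0.0056  0.0059 -0.0063] now [579.9 162.4  63.9] [-179.68    0.34  105.  ] t 6.75 f [ 0.5  0.2 -0.3] gap -0.1
```

>>> servo_tool([
  [0,0,0,2,0,0,0],
  [0,0,0,3,0,0,0],
  [0,0,0,3,0,0,0],
])

```text
time: 7.05
tool_pos: [580.7, 162.5, 62.1]
tcp_rot: [-179.6, 0.4, 105.0]
ft_force: [-17.4, -3.9, 27.8]
finger_gap: -0.1
```

>>> servo_tool([
  [0,0,0,-10,0,0,0],
  [0,0,0,-30,0,0,0],
  [0,10,-5,-40,0,0,0],
  [60,30,-15,-15,0,0,0],
  [60,30,-18,0,0,0,0],
  [60,30,-18,0,0,0,0],
  [60,5,0,0,0,0,0],
  [60,0,0,0,0,0,0],
])

```text
time: 7.85
tool_pos: [502.0, 253.9, 166.7]
tcp_rot: [179.8, 0.3, 104.9]
ft_force: [-0.2, -1.0, 0.1]
finger_gap: 59.7
```

```bash
python3 - <<'E'
from h import *
need((-92,109,110))
cv2.imwrite("pics/w2.png",snapshot("wrist"))
cv2.imwrite("pics/s2.png",snapshot("scene"))
E
```

```text
target [495.  253.5 110. ] tool shift [ 1.7 -7.  56.7] turn [ 0.0035  0.0047 -0.0082] now [502.  253.9 166.7] [179.8    0.27 104.89] t 7.85 f [-0.2 -1.   0.1] gap 59.7
```

View pics/w2.png

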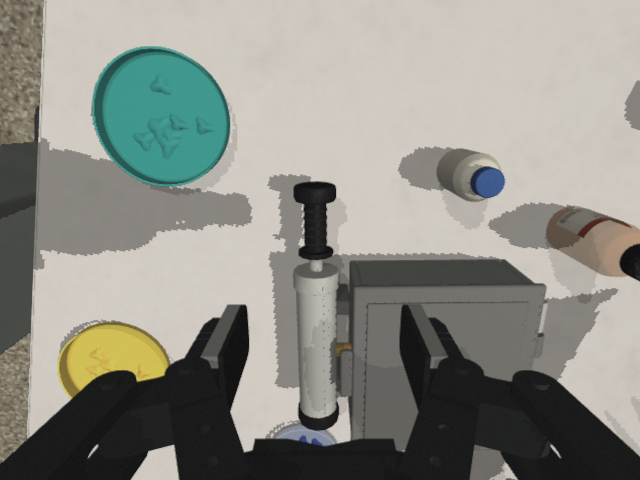

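The wrist view shows the lid lying flat on the box. The neck runs about (316,205–246), with collar at (316,252), knob at (315,190) and far cap at (318,415).

```bash
python3 - <<'E'
from h import *
s=sense();im=cv2.imread("pics/w2.png"); g=im.max(2)
for r in range(180,262,4):
    j=np.where(g[r,285:350]<50)[0]+285
    if len(j): c=(j.min()+j.max())/2; print(r,j.min(),j.max(),ray("wrist",c,r,36,s)[:2].round(1))
j=np.where(g[418,295:345]<50)[0]+295; print("far",j.min(),j.max(),ray("wrist",(j.min()+j.max())/2,418,36,s).round(1), "mouth",ray("wrist",316,268,50,s).round(1))
E
```

```text
184 298 331 [487.6 283.1]
188 294 334 [488.  280.3]
192 294 335 [489.  277.7]
196 294 335 [489.7 274.9]
200 296 333 [490.4 272.2]
204 305 325 [491.5 269.5]
208 304 325 [491.9 266.6]
212 305 325 [492.9 263.9]
216 305 325 [493.6 261. ]
220 305 325 [494.4 258.2]
224 305 325 [495.1 255.3]
228 305 325 [495.9 252.4]
232 305 325 [496.6 249.5]
236 305 325 [497.4 246.6]
240 305 325 [498.1 243.7]
244 306 325 [499.2 240.8]
248 301 331 [500.3 237.9]
252 299 332 [500.8 234.8]
256 301 330 [501.5 231.8]
far 300 336 [540.2  90.1  36. ] mouth [503.1 228.2  50. ]
```

>>> servo_tool([
  [50,2,-7,20,0.003,0.005,-0.008],
  [50,0,0,35,0,0,0],
  [50,0,0,35,0,0,0],
  [50,0,0,20,0,0,0],
  [50,0,0,0,0,0,0],
])

```text
time: 8.45
tool_pos: [500.6, 248.6, 53.8]
tcp_rot: [179.8, 0.1, 104.9]
ft_force: [0.0, -0.7, 0.3]
finger_gap: 50.0
```

```bash
python3 -c "
from h import *
need(w=(495.6,254,17))"
```

```text
target [495.6 254.   17. ] tool shift [ 6.6 -3.6 36.7] turn [ 0.0033  0.001  -0.0073] now [500.6 248.6  53.8] [1.7981e+02 5.0000e-02 1.0494e+02] t 8.45 f [ 0.  -0.7  0.3] gap 50.0
```

>>> servo_tool([
  [50,7,-4,0,0.003,0,-0.01],
  [50,0,0,12,0,0,0],
  [50,0,0,15,0,0,0],
  [50,0,0,8,0,0,0],
  [50,0,0,0,0,0,0],
])

```text
time: 8.95
tool_pos: [498.1, 254.3, 19.4]
tcp_rot: [179.7, 0.0, 105.4]
ft_force: [-0.3, 1.1, 0.4]
finger_gap: 50.2
```

```bash
python3 - <<'E'
from h import *
need(w=(495.6,254,17))
cv2.imwrite("pics/w3.png",snapshot("wrist"))
E
```

```text
target [495.6 254.   17. ] tool shift [ 0.4 -2.5  2.4] turn [0.0047 0.0008 0.0015] now [498.1 254.3  19.4] [1.7973e+02 5.0000e-02 1.0544e+02] t 8.95 f [-0.3  1.1  0.4] gap 50.2
```

View pics/w3.png

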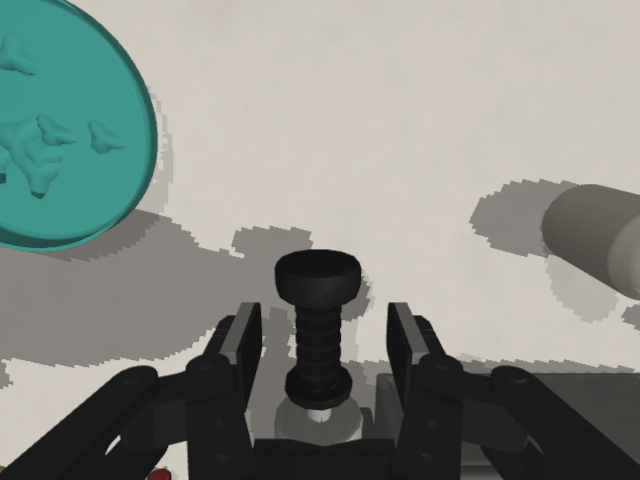

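The neck sits between the pads, with knob at (318,275) and collar at (318,385). Closing now.

>>> servo_tool([
  [50,0,-2.5,2,0.004,0,0],
  [8,0,0,0,0,0,0],
  [8,0,0,0,0,0,0],
  [8,0,0,0,0,0,0],
  [8,0,0,0,0,0,0],
  [8,0,0,0,0,0,0],
  [8,0,0,0,0,0,0],
], force=80)

```text
time: 9.7
tool_pos: [496.0, 253.9, 19.3]
tcp_rot: [179.9, 0.0, 105.5]
ft_force: [0.0, -0.2, -0.5]
finger_gap: 13.7
```

```bash
python3 -c "
from h import *
need(w=(495.6,254,17))"
```

```text
target [495.6 254.   17. ] tool shift [ 0.2 -0.3  2.3] turn [0.0014 0.0007 0.0018] now [496.  253.9  19.3] [1.7992e+02 4.0000e-02 1.0546e+02] t 9.7 f [ 0.  -0.2 -0.5] gap 13.7
```

>>> servo_tool([
  [8,3,0,0,0,0,0],
  [8,5,0,0,0,0,0],
  [8,6,0,0,0,0,0],
  [8,6,0,0,0,0,0],
  [8,6,0,0,0,0,0],
])

```text
time: 10.2
tool_pos: [489.9, 275.6, 19.2]
tcp_rot: [180.0, 0.4, 105.4]
ft_force: [0.8, -6.9, 0.5]
finger_gap: 13.5
```

>>> servo_tool([
  [8,6,0,0,0,0,0],
  [8,6,0,0,0,0,0],
  [8,6,0,0,0,0,0],
  [8,5,0,0,0,0,0],
  [8,4,0,0,0,0,0],
  [8,0,0,0,0,0,0],
])

```text
time: 10.8
tool_pos: [484.3, 296.1, 19.2]
tcp_rot: [-179.9, 1.2, 105.3]
ft_force: [1.2, -7.8, 0.6]
finger_gap: 13.5
```

```bash
python3 - <<'E'
from h import *
need(w=(495.6,254,17))
s=sense(); d=s["tool_pos"][:2]-np.array([496,253.9]); print("drawn",np.linalg.norm(d),np.arctan2(-d[0],d[1]))
w=snapshot("wrist");sc=snapshot("scene");tp=snapshot("top")
x=np.hstack([cv2.resize(sc[170:350,240:420],(400,400)),w[240:480,220:460][:,:,:].repeat(1,0) if 0 else cv2.resize(w[300:480,230:410],(400,400))])
cv2.imwrite("pics/c5.png",x)
E
```

```text
target [495.6 254.   17. ] tool shift [-43.5  -0.2   3.1] turn [-0.0015  0.0205 -0.0003] now [484.3 296.1  19.2] [-179.91    1.17  105.34] t 10.8 f [ 1.2 -7.8  0.6] gap 13.5
drawn 43.75229631846859 0.27134640210390965
```

View pics/c5.png

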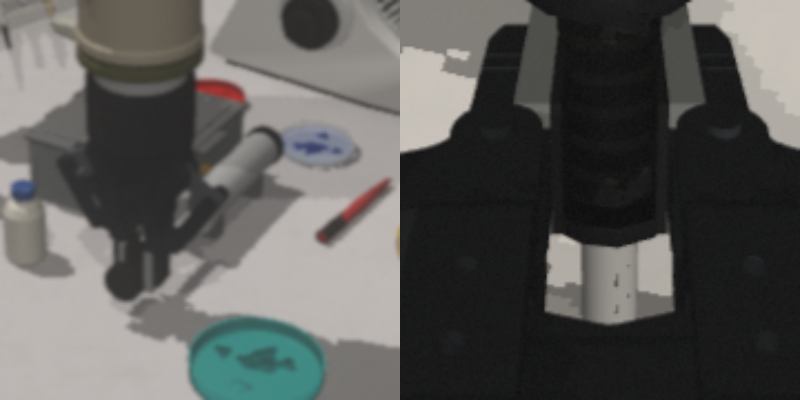

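No slip: the collar's bottom edge is at row ~410, against ~408 before the pull. 43.8 mm drawn, about 9 mm to go.

>>> servo_tool([
  [8,5,0,0,0,0.01,0],
  [8,5,0,0,0,0.01,0],
  [8,3,0,0,0,0,0],
  [8,0.5,0,0,0,0,0],
])

```text
time: 11.35
tool_pos: [482.3, 303.2, 19.2]
tcp_rot: [-179.8, 0.6, 105.3]
ft_force: [1.1, -10.1, 0.8]
finger_gap: 13.4
```

```bash
python3 - <<'E'
from h import *
s=sense(); d=s["tool_pos"][:2]-np.array([496,253.9]); print("drawn",np.linalg.norm(d),s["tcp_rot"],s["ft_force"],s["time"])
E
```

```text
drawn 51.16435393801188 [-179.80790856    0.58481139  105.26746587] [  1.06178537 -10.07037554   0.77990383] 11.35
```

>>> servo_tool([
  [8,3,0,0,0,0,0],
  [8,2,0,0,0,0,0],
  [8,1.5,0,0,0,0,0],
  [8,1,0,0,0,0,0],
])

```text
time: 11.75
tool_pos: [481.9, 304.4, 19.2]
tcp_rot: [-179.7, 1.2, 105.2]
ft_force: [1.1, -9.9, 1.7]
finger_gap: 13.2
```

```bash
python3 - <<'E'
from h import *
def p():
    s=sense(); d=s["tool_pos"][:2]-np.array([496,253.9]); print("drawn",np.linalg.norm(d).round(2),s["tcp_rot"].round(2),s["ft_force"].round(1),s["time"],s["finger_gap"])
p()
for i in range(3): w=snapshot("wrist"); p()
sc=snapshot("scene"); p()
cv2.imwrite("pics/c6.png",np.hstack([cv2.resize(sc[170:350,200:380],(400,400),interpolation=cv2.INTER_CUBIC),cv2.resize(w[180:480,170:470],(400,400))]))
E
```

```text
drawn 52.42 [-179.7     1.2   105.21] [ 1.1 -9.9  1.7] 11.75 13.204397886097578
drawn 52.37 [-179.7     1.21  105.21] [  1.7 -10.2   1.1] 11.8 13.309568078887205
drawn 52.37 [-179.7     1.21  105.21] [ 1.5 -9.3  2.5] 11.85 13.385333912582041
drawn 52.38 [-179.7     1.2   105.21] [  1.4 -10.    1.8] 11.9 13.634245969203802
drawn 52.35 [-179.7     1.2   105.21] [ 0.7 -9.3  1.4] 11.95 13.423456613068524
```

View pics/c6.png

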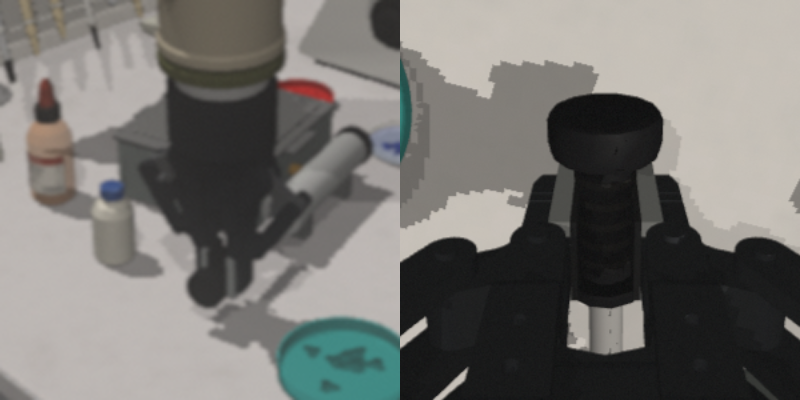

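```bash
python3 - <<'E'
from h import *
for i in range(8): snapshot("top")
s=sense(); print(np.linalg.norm(s["tool_pos"][:2]-[496,253.9]),s["ft_force"],s["finger_gap"],s["time"])
print(hand_in())
E
```

```text
52.37808115597675 [ 0.74262498 -8.65539706  1.79930768] 13.608824894223758 12.35
the job is handed in; nothing more can be done
None
```

The lid is shut and the gripper is holding the pump rod about 52 mm out, against the 50 mm mark. I handed the job in at 12.4 s of the 48 s allowed; it reported no verdict.

- **Lid:** I pushed it down from behind with the closed fingers until it pressed back with 28 N at a fingertip height of 62 mm. The outer face of a shut lid should be at 62.5–64 mm. The later wrist picture shows it lying flat.
- **Rod:** I gripped the neck from above and drew it straight along the box's y.
    - **Draw:** the tool moved 52.4 mm; a 1.2° tilt takes about 0.4 mm off that at the grasp point.
    - **Hold:** the reading stayed steady over the last 0.6 s. The pull of about 9–10 N fits the spring at the mark, though single readings went down to 8.7 N.
    - **Grip:** the gap was 13.2–13.6 mm, less than the 16 mm neck thickness given. I saw no slip when I checked at 43.8 mm.
- **Not confirmed directly:**
    - **Ring:** the gripper hid it from the wrist and scene cameras, so the draw is judged from the tool's travel and the force.
    - **Dish:** the shut lid hides it. It lay in the box before closing and nothing touched it.
    - **Bystanders:** I noticed no change in the bottles in the last picture or in the pen in the one before. I did not measure any of them again.

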